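# Put the copper foil away: bayonet reel off its stand into the airtight keeper

### The job

Copper foil tarnishes in the open, so put the reel away: press the thumb latch of the foil keeper so that its sprung lid pops open, then take the foil reel off the stand's upright spindle, which holds it like a bayonet: lift gently against the three brass ears and turn the reel until its slots come under them and it slides off upward. The stand must stay standing in its place on the table, neither lifted nor dragged. Set the reel down flat inside the keeper (do not drop it), then push the lid down until the latch snaps shut over it, and leave the things round about alone.

Things in the scene. Friction and masses are not known exactly. Their poses are not given: they have to be found in the camera images.
- foil_stand: weighted foil stand, loose on rubber feet, 2.2 kg: pulling up with more than about 15 N tips or lifts it. Grey base plate 170 x 116 mm, top 18 mm above the table. Origin: on the table under the spindle's axis; z up along the spindle; -x points to two small guide rollers (44 mm high, 85 mm from the axis). A steel turntable disc, 46 mm across, top at 28 mm, carries the reel
- spindle_top (a point): top of the stand's upright steel spindle post (22.6 mm diameter), 77 mm above the table: the reel is off the spindle when its underside is above this. Post, ears and turntable disc turn together about the upright axis against a brake drag of 0.16 N m
- ear_level (a point): point on the spindle's axis at the underside of its three brass ears, 61 mm above the table. Ears 120 degrees apart, reaching 18.5 mm out from the axis, each 8.5 mm wide and 5 mm thick; the seated reel can rise 2.7 mm before its top meets them. Which way the ears point differs every time and is not reported (this point's axes do not tell): look, or feel for it with the reel
- foil_reel: reel of copper foil seated on the spindle: white plastic flanges, 56 mm diameter, copper windings between, 30 mm high, about 0.16 kg (0.11 to 0.22). Origin: centre of its underside (28 mm above the table while seated); z along its axis. Grasp it from above across the 56 mm, from any side; nothing is beside it above 18 mm but the guide rollers
- reel_top (a point): centre of the reel's top face. Bore 27 mm with three through slots 15 mm wide reaching 20.7 mm out, one towards the reel's +x, the others at 120 degrees. It comes off only with a slot under each ear (about 10 degrees of play either way); at the start they are apart, and turning up to 120 degrees either way brings them together. Once the slots have taken the ears, the spindle turns along
- keeper: foil keeper, an open grey box 100 (x) x 134 (y) x 40 mm high, fixed to the table, walls 3 mm, with clear hinged lid. Origin: centre of its underside, z up, -x is the front with the latch, the hinge is at the back (+x).
- keeper_in (a point): centre of the keeper's inner floor, 3 mm above the table; axes as the keeper; inner room 94 (x) x 128 (y) mm, 37 mm deep
- keeper_lid (a joint): keeper lid angle, rad: 0 shut, grows as it opens up and back; a spring drives it to its stop at 2.05, leaning backward. Clear plate with a low blue rim, 6 mm over all, 105 mm from hinge to front edge, 136 mm wide; blue tongue at the middle of the front edge, 26 mm wide, reaching 114 mm from the hinge. About 1 N at the front edge holds it down; latched it reads under 0.02
- keeper_hinge (a point): middle of the lid's hinge line, 40 mm above the table, 53 mm behind the keeper's origin; it turns with the lid: y along the hinge (as the keeper's y), -x from the hinge to the lid's front edge, z out of the lid's outer face
- lid_front (a point): middle of the lid's front edge on its outer face, 105 mm from the hinge (44 mm above the table while shut); turns with the lid
- keeper_latch (a joint): thumb latch angle, rad: 0 home, up to 0.34 with its pad pressed down. Blue rocker in front of the box; its upright hook (26 mm wide, 55 mm high, 56 to 70 mm in front of the keeper's origin) holds the lid's tongue from above and lets go at about 0.25; sprung home. Pushing the lid down (8 to 16 N near the front edge) makes the tongue cam the hook aside until it snaps over
- latch_pad (a point): top of the latch's thumb pad at its middle, 90 mm in front of the keeper's origin, 30 mm above the table at rest; pad 34 mm (x) x 32 mm (y). Pressed straight down it gives 8 to 10 mm at 1 to 4 N and then meets its stop
- jet_cup: bystander: small clear cup of black glass bits, loose, 71 mm wide, 26 mm high; origin centre of its underside
- timer: bystander: teal and white kitchen timer, loose, 69 mm wide, 43 mm high; origin centre of its underside

How it is judged:
By the outcome, as a careful person would: the job done as asked, in the order asked, and still so for the second after the job is handed in, with the robot touching nothing.
It also fails if it takes over 72 s, if anything falls off the work surface, if the arm or the gripper's body presses on something with over 40 N, if the wrist force passes 120 N, or if a joint passes its speed limit or range.

### The arm

A 6-joint arm with a two-finger parallel gripper is mounted at the origin on a cart in front of the work surface, level with it; the furniture and walls round the work are solid. World frame = base frame: x ahead of the robot, y to its left, z up, the work surface at z = 0. Lengths are in m, angles in rad, forces in N, time in s.
With the tool pointing down it reaches from about 0.35 to 0.775 m from the base axis. Payload 5.5 kg.
Tool frame: the origin (TCP) lies at the very end of the fingers, on their centre line; the grasp point (between the pads) lies 19 mm behind it; z points along the fingers, y is the direction in which the jaws open and shut (so a half turn about z gives the same grasp; the last joint's range is limited). The gripper opens to 85 mm and grips with 20 to 120 N. Pads are 22 mm wide; open, the fingers measure 114 mm over their backs; the gripper's body (76 mm by 85 mm) begins 54 mm behind the grasp point. The pads swing forward as they close: fully open they stand 13 mm farther back than shut.
Start: joints at [1.025, 0.313, 0.046, 1.304, 0, 1.431], TCP at [0.227, 0.528, 0.231] pointing down, gripper open.
Joint ranges: [-2.76, 2.76], [-0.86, 1.69], [-1.03, 1.26], [-2.2, 2.34], [-1.47, 1.5], [-3.14, 3.14]. Speed limits (rad/s): [2.57, 2.57, 3.14, 3.14, 3.14, 3.14].

### API

Orientations are given as a unit quaternion [x, y, z, w].
In Python, from bench import telemetry, imaging, order gives the robot as it stands.
- The arm moves only by the shell command python3 -m pendant 'ROWS' [FORCE]. ROWS is JSON, a list of rows, each a list of 3 entries, a list of its own where there are three numbers: the shift along the tool's x, y, z in mm, then the turn, a rotation vector about the tool's x, y, z in rad, then the opening, from 0 (shut) to 1 (fully open). A call has exactly 10 rows; each row is the pose to reach, as a shift and turn from the pose measured when the call began, along the tool's axes at that moment; what a row does not reach only later rows make up. A row lasts 1/8 s, in which the tool goes at most 62.5 mm and 10.7 degrees, less where a joint would pass 70% of its speed; a pose out of reach is approached as far as the arm can. A call with a gripper value outside its range is refused whole. The fingers move at their own pace and stop on an object; FORCE is the grip in N (left out, the last holds). Time passes only in rows, so rows that repeat a pose let the fingers close, or fill a call up. It gives the time, the measured TCP pose, the force and the opening at its end, in the units of the state.
- telemetry.get_obs(): the state, without advancing time (a new reading comes with each control period).
- imaging.camera(name): name is "side" or "top"; returns a dict with "pixels" (384x512x3 uint8, red, green, blue), "intrinsics" (3x3 intrinsics, pixels), "position" and "orientation" of the camera in the world. Camera axes: x right, y up, looking along -z (the intrinsics and any distortion apply to the point x, -y, -z); pixel columns grow to the right and rows downward; lengths in m; the calibration is good to about 2 mm. A picture is of the moment at which its call begins. There is no depth.
- order.job_done(): hands the job in, once; it reports no verdict.
The state is a dict: "clock": time; "joints": joint angles; "joint_vel": joint speeds; "joint_efforts": joint torques, N m; "tcp_pos": TCP position; "eef_rot": TCP orientation; "contact_force": force on the tool from outside, world axes, zero at the start; "wrist_torque": the same for the moment, N m; "gripper_width": opening from 0.0 (shut) to 1.0 (fully open).
Only numpy, scipy, OpenCV 4.12 (cv2) and the standard library are available. Lean on these libraries where they do the work, as an engineer would, in place of code of your own. Each camera call takes 0.05 s, during which the arm holds its last target.

## Working session

There is one attempt and no reset: what is moved stays moved. The work goes in short steps, Python scripts to look and compute and a shell command to move; the robot and the scene stay as the last step left them, time stands still between calls to the robot, and variables do not carry over. Pictures are saved under pics/ and viewed, and the job is handed in when it is done.

```bash
ls; mkdir -p pics; python3 - <<'E'
from bench import telemetry, imaging, order
import cv2
o=telemetry.get_obs()
print(o)
for n in("side","top"):
    c=imaging.camera(n)
    cv2.imwrite(f"pics/{n}0.png",cv2.cvtColor(c["pixels"],cv2.COLOR_RGB2BGR))
    print(n,c["intrinsics"],c["position"],c["orientation"],[k for k in c])
E
```

```text
pics
{'clock': 0.0, 'joints': array([ 1.02538588e+00,  3.14007334e-01,  4.49852025e-02,  1.30361456e+00,
       -1.89417098e-05,  1.43118655e+00]), 'joint_vel': array([ 4.71575589e-04, -6.70578136e-04,  1.39314120e-03, -1.41209785e-03,
        2.42423729e-05,  1.17213031e-03]), 'joint_efforts': array([ 1.81907129e-03, -4.80622673e+01,  2.98535514e+01,  1.93609967e-02,
       -2.44218645e-04,  3.51280008e-06]), 'tcp_pos': array([0.22673328, 0.5278493 , 0.23040748]), 'eef_rot': array([ 2.01510919e-01,  9.79485836e-01, -8.69913577e-04, -3.00124622e-04]), 'contact_force': array([0.63923422, 0.72882533, 0.64242222]), 'wrist_torque': array([ 0.02158211,  0.04496013, -0.00711031]), 'gripper_width': 1.0005679189122654}
side [[366.35497933   0.         254.52743877]
 [  0.         366.35497933 191.41787705]
 [  0.           0.           1.        ]] [0.36030012 0.69155694 0.60277451] [-0.06553723  0.46970489  0.87134994 -0.12582316] ['pixels', 'intrinsics', 'position', 'orientation']
top [[496.1568892    0.         253.17815177]
 [  0.         496.1568892  190.89351949]
 [  0.           0.           1.        ]] [ 0.41993691 -0.09550024  1.50158808] [-0.03527162  0.03189004  0.7079591  -0.70465087] ['pixels', 'intrinsics', 'position', 'orientation']
```

View pics/side0.png

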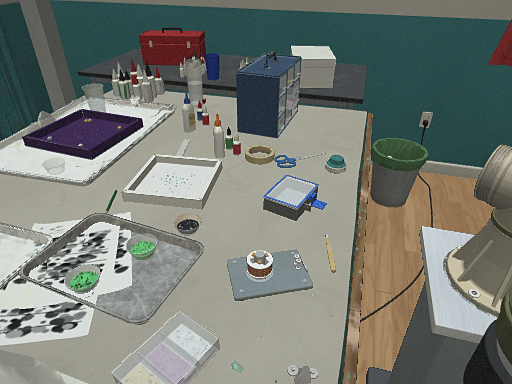

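View pics/top0.png

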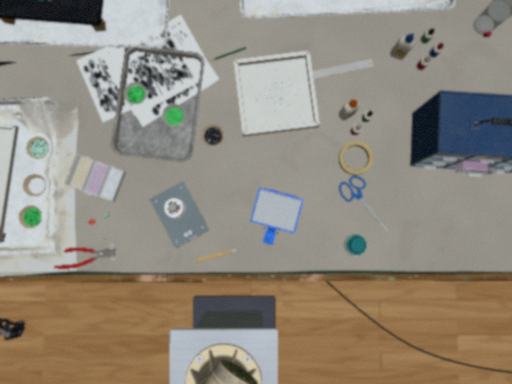

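```bash
cat > h.py <<'E'
import numpy as np, cv2
from scipy.spatial.transform import Rotation as R
from bench import telemetry, imaging
class Cam:
    def __init__(s,n):
        c=imaging.camera(n); s.im=cv2.cvtColor(c["pixels"],cv2.COLOR_RGB2BGR)
        s.K=np.array(c["intrinsics"]); s.p=np.array(c["position"]); s.R=R.from_quat(c["orientation"]).as_matrix()
    def ray(s,u,v):
        d=np.linalg.inv(s.K)@np.array([u,v,1.]); return s.R@np.array([d[0],-d[1],-d[2]])
    def plane(s,u,v,z):
        d=s.ray(u,v); return s.p+d*(z-s.p[2])/d[2]
    def proj(s,P):
        q=s.R.T@(np.asarray(P,float)-s.p); q=s.K@np.array([q[0],-q[1],-q[2]]); return q[:2]/q[2]
    def crop(s,u,v,w,h,k,f):
        i=s.im[max(v-h//2,0):v+h//2,max(u-w//2,0):u+w//2]
        cv2.imwrite(f,cv2.resize(i,None,fx=k,fy=k,interpolation=cv2.INTER_CUBIC)); print(f,"origin",max(u-w//2,0),max(v-h//2,0),"scale",k)
E
python3 - <<'E'
from h import *
a=Cam("side");b=Cam("top")
a.crop(270,270,100,75,8,"pics/s_stand.png"); a.crop(293,196,100,75,8,"pics/s_keep.png")
b.crop(178,213,80,80,7,"pics/t_stand.png"); b.crop(276,215,80,70,8,"pics/t_keep.png")
def q(c,m,area=15):
    cs,_=cv2.findContours(m,cv2.RETR_EXTERNAL,cv2.CHAIN_APPROX_NONE)
    return sorted([x for x in cs if cv2.contourArea(x)>area],key=cv2.contourArea)[::-1]
hs=cv2.cvtColor(b.im,cv2.COLOR_BGR2HSV)
m=cv2.inRange(hs,(100,130,90),(125,255,255)); m[:170]=0;m[:, :230]=0;m[:,320:]=0
for c in q(b,m): print("blue top",cv2.minAreaRect(c),cv2.contourArea(c))
for n,cc in(("top",b),("side",a)):
    print(n,"stand centre", cc.proj([.5,0,0]), "base",cc.proj([0,0,0]))
E
```

```text
pics/s_stand.png origin 220 233 scale 8
pics/s_keep.png origin 243 159 scale 8
pics/t_stand.png origin 138 173 scale 7
pics/t_keep.png origin 236 180 scale 8
blue top ((269.5000305175781, 234.50003051757812), (9.45888900756836, 17.220029830932617), 14.03624439239502) 131.5
top stand centre [224.0103336  211.76240931] base [223.81739696 382.12723544]
side stand centre [277.54929213 237.99139331] base [499.93699441 280.72997445]
```

View pics/s_stand.png

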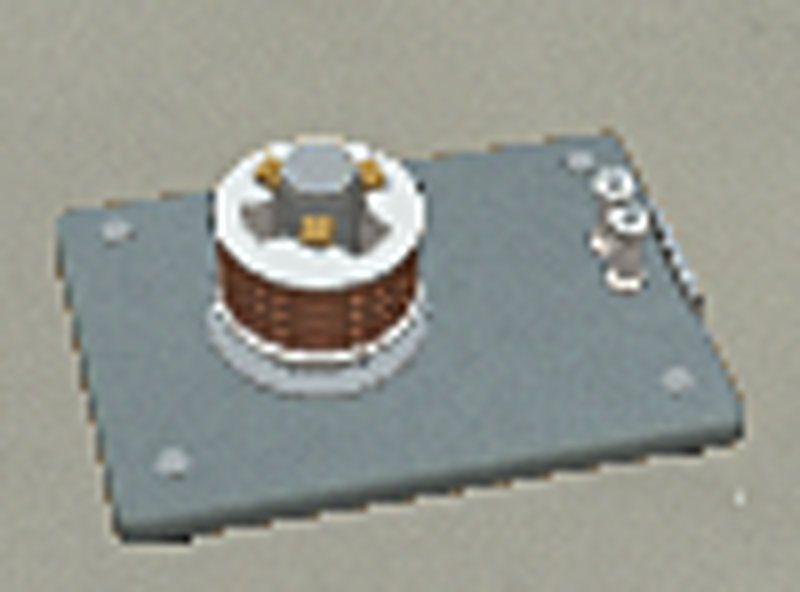

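View pics/s_keep.png

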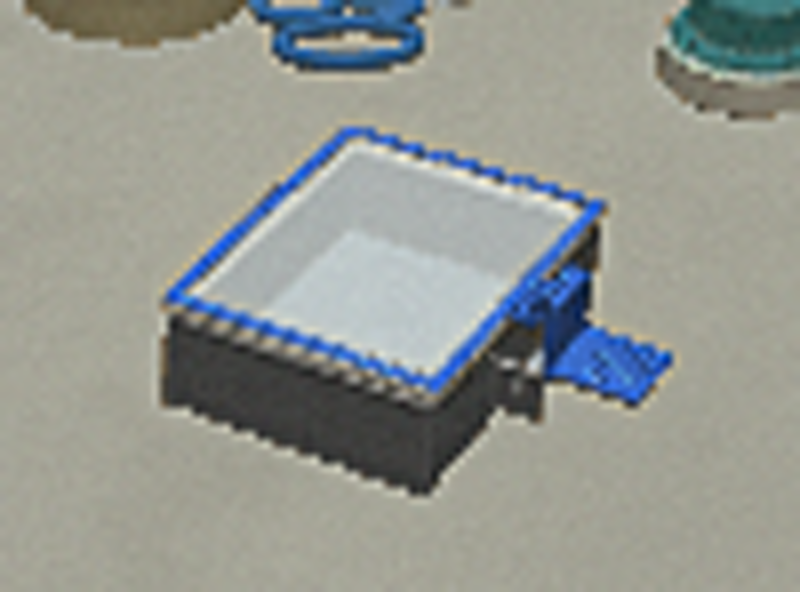

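View pics/t_stand.png

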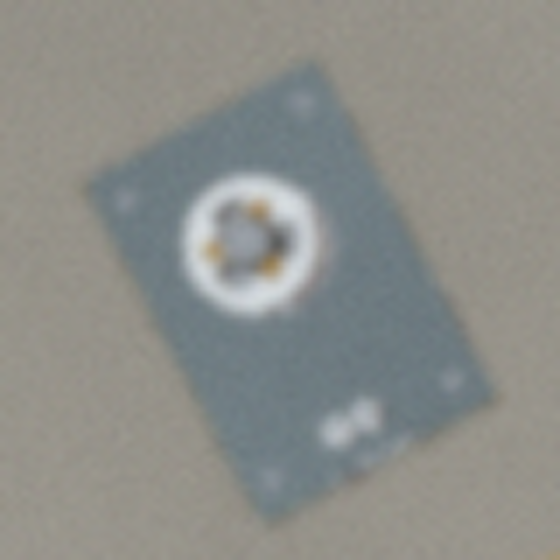

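View pics/t_keep.png

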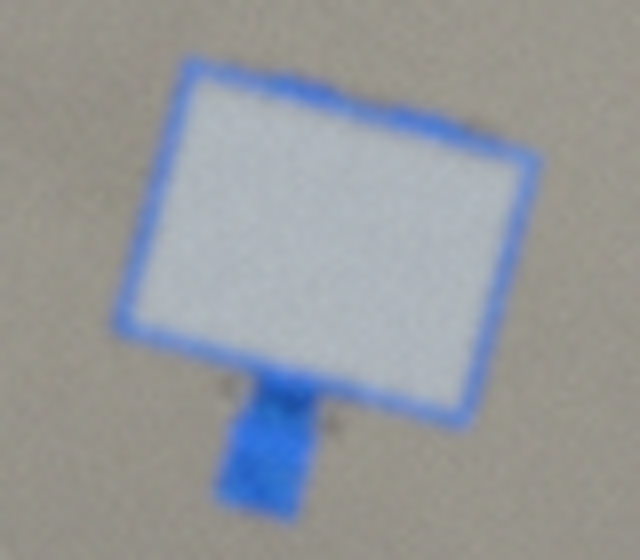

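```bash
python3 - <<'E'
from h import *
b=Cam("top");a=Cam("side")
def pt(c,o,k,u,v,z): return c.plane(o[0]+(u+.5)/k-.5,o[1]+(v+.5)/k-.5,z)
def ang(p,q): d=p-q; return np.degrees(np.arctan2(d[1],d[0]))
tk=(236,180);P=[pt(b,tk,8,*c,.045) for c in((185,60),(540,158),(466,428),(115,330))]
# bl, br, fr, fl
ctr=np.mean(P,0);print("keeper lid ctr top",ctr,[np.linalg.norm(P[i]-P[i-1]) for i in range(4)])
print("yaw", ang(P[0],P[3]),ang(P[1],P[2]),ang(P[0],P[1])-90,ang(P[3],P[2])-90)
print("pad",pt(b,tk,8,258,478,.03))
sk=(243,159);Q=[pt(a,sk,8,*c,.045) for c in((350,130),(603,208),(433,388),(168,300))]
print("side",Q,np.mean(Q,0)); print("pad side",pt(a,sk,8,615,362,.03))
# stand
ts=(138,173);S=[pt(b,ts,7,*c,.018) for c in((88,187),(313,62),(495,398),(272,522))]
print("stand ctr",np.mean(S,0),"yaw",ang(S[0],S[3]),ang(S[1],S[2]))
tc=pt(b,ts,7,249,244,.058);print("reel top",tc); ax=pt(b,ts,7,246,240,.077);print("post",ax)
print("ears",[ang(pt(b,ts,7,*c,.066),pt(b,ts,7,246.5,241,.066)) for c in((258,208),(215,252),(272,266))])
print("slots",[ang(pt(b,ts,7,*c,.058),tc) for c in((228,210),(290,240),(232,272))])
ss=(220,233)
st=pt(a,ss,8,320,213,.058);print("side reel top",st,"post",pt(a,ss,8,319,165,.077))
ax=st.copy()
print("ears",[ang(pt(a,ss,8,*c,.066),st) for c in((268,170),(372,172),(316,227))])
print("slots",[ang(pt(a,ss,8,*c,.058),st) for c in((260,222),(378,235))])
print("timer",b.plane(356,244,.043),"cup",b.plane(213,134,.026))
o=telemetry.get_obs();print(R.from_quat(o["eef_rot"]).as_matrix().round(3))
E
```

```text
keeper lid ctr top [ 0.50205526 -0.15668012  0.045     ] [np.float64(0.1027558454373036), np.float64(0.13549918291659202), np.float64(0.10284650279118497), np.float64(0.13322703698297325)]
yaw -14.77404281998011 -16.040835493833058 -15.797040538315997 -15.84267202969751
pad [ 0.41643175 -0.13132311  0.03      ]
side [array([ 0.53057485, -0.23483925,  0.045     ]), array([ 0.43264938, -0.20754469,  0.045     ]), array([ 0.47009813, -0.08204923,  0.045     ]), array([ 0.56598131, -0.10663038,  0.045     ])] [ 0.49982592 -0.15776589  0.045     ]
pad side [ 0.41684259 -0.13530717  0.03      ]
stand ctr [0.49238884 0.13283973 0.018     ] yaw 29.334474285046834 28.645147029158693
reel top [0.51025013 0.14469175 0.058     ]
post [0.51071412 0.14278267 0.077     ]
ears [np.float64(-18.668618924245298), np.float64(109.08600330812632), np.float64(-134.2852131172966)]
slots [np.float64(32.05909313417471), np.float64(-84.68885285487605), np.float64(149.13605882985416)]
side reel top [0.5072434  0.14381377 0.058     ] post [0.50714014 0.14595792 0.077     ]
ears [np.float64(-13.111267829733496), np.float64(-136.31210289336988), np.float64(100.8767309865731)]
slots [np.float64(28.525699101113442), np.float64(168.05440198910978)]
timer [ 0.40169684 -0.38840488  0.043     ] cup [0.73387847 0.0318934  0.026     ]
[[-0.919  0.395 -0.   ]
 [ 0.395  0.919 -0.001]
 [ 0.    -0.001 -1.   ]]
```

```bash
cat > to.py <<'E'
import sys,numpy as np
from h import *
# usage: to.py x y z toolx_deg  -> shift mm, turn about tool axes ; multiple quads
o=telemetry.get_obs();M=R.from_quat(o["eef_rot"]);p=np.array(o["tcp_pos"])
x=M.as_matrix()[:,0];print("t",round(o["clock"],2),"tcp",p.round(4),"yaw",np.degrees(np.arctan2(x[1],x[0])).round(2),"g",round(o["gripper_width"],3),"F",np.round(o["contact_force"],1),"T",np.round(o["wrist_torque"],2),"J6",o["joints"].round(2))
v=list(map(float,sys.argv[1:]))
for i in range(0,len(v),4):
    X,Y,Z,a=v[i:i+4]; a=np.radians(a)
    T=np.array([[np.cos(a),np.sin(a),0],[np.sin(a),-np.cos(a),0],[0,0,-1]])
    d=M.inv().apply(np.array([X,Y,Z])-p)*1000
    print((X,Y,Z),"shift",d.round(1),"turn",(M.inv()*R.from_matrix(T)).as_rotvec().round(3))
E
python3 to.py .42 .25 .2 164.4 .4076 -.1309 .1 164.4 .4076 -.1309 .04 164.4
```

```text
t 0.3 tcp [0.2269 0.5282 0.231 ] yaw 156.75 g 1.002 F [ 0.2  0.1 -0. ] T [-0.01  0.01 -0.02] J6 [ 1.03  0.31  0.05  1.3  -0.    1.43]
(0.42, 0.25, 0.2) shift [-287.2 -179.3   31.1] turn [-0.001 -0.    -0.134]
(0.4076, -0.1309, 0.1) shift [-426.2 -534.1  131.3] turn [-0.001 -0.    -0.134]
(0.4076, -0.1309, 0.04) shift [-426.2 -534.1  191.3] turn [-0.001 -0.    -0.134]
```

```bash
python3 -m pendant '[[[-48,-30,5],[0,0,-0.02],0],[[-96,-60,10],[0,0,-0.04],0],[[-144,-90,15],[0,0,-0.07],0],[[-191,-120,21],[0,0,-0.09],0],[[-239,-150,26],[0,0,-0.11],0],[[-287,-180,31],[0,0,-0.134],0],[[-310,-238,41],[0,0,-0.134],0],[[-333,-297,55],[0,0,-0.134],0],[[-356,-356,70],[0,0,-0.134],0],[[-380,-415,85],[0,0,-0.134],0]]' 40; python3 to.py .4076 -.1309 .06 164.4 .4076 -.1309 .035 164.4
```

```text
clock: 1.55
tcp_pos: [0.4122, 0.0033, 0.1481]
eef_rot: [0.135, 0.991, -0.0, 0.001]
contact_force: [1.1, -0.6, -0.2]
gripper_width: -0.002
t 1.55 tcp [0.4122 0.0033 0.1481] yaw 164.44 g -0.002 F [ 1.1 -0.6 -0.2] T [-0.01 -0.02  0.03] J6 [-0.19  0.05 -0.49  1.03 -0.    0.08]
(0.4076, -0.1309, 0.06) shift [ -31.4 -130.5   88.2] turn [-0.     0.001  0.001]
(0.4076, -0.1309, 0.035) shift [ -31.4 -130.5  113.2] turn [-0.     0.001  0.001]
```

```bash
python3 -m pendant '[[[-8,-36,12],[0,0,0],0],[[-16,-72,24],[0,0,0],0],[[-24,-108,40],[0,0,0],0],[[-31,-130,65],[0,0,0],0],[[-31,-130,90],[0,0,0],0],[[-31,-130,110],[0,0,0],0],[[-31,-130,116],[0,0,0],0],[[-31,-130,122],[0,0,0],0],[[-31,-130,126],[0,0,0],0],[[-31,-130,128],[0,0,0],0]]'; python3 to.py .4076 -.1309 .02 164.4; python3 - <<'E'
from h import *
a=Cam("side");a.crop(300,190,140,100,5,"pics/k1.png")
E
```

```text
clock: 2.8
tcp_pos: [0.4074, -0.1303, 0.0204]
eef_rot: [0.135, 0.991, -0.0, 0.001]
contact_force: [-2.0, 1.0, 3.1]
gripper_width: 0.001
t 2.8 tcp [ 0.4074 -0.1303  0.0204] yaw 164.46 g 0.001 F [-2.   1.   3.1] T [0.09 0.42 0.05] J6 [-0.5   0.22 -0.65  0.7  -0.   -0.23]
(0.4076, -0.1309, 0.02) shift [-0.3 -0.5  0.4] turn [-0.001  0.001  0.001]
pics/k1.png origin 230 140 scale 5
```

View pics/k1.png

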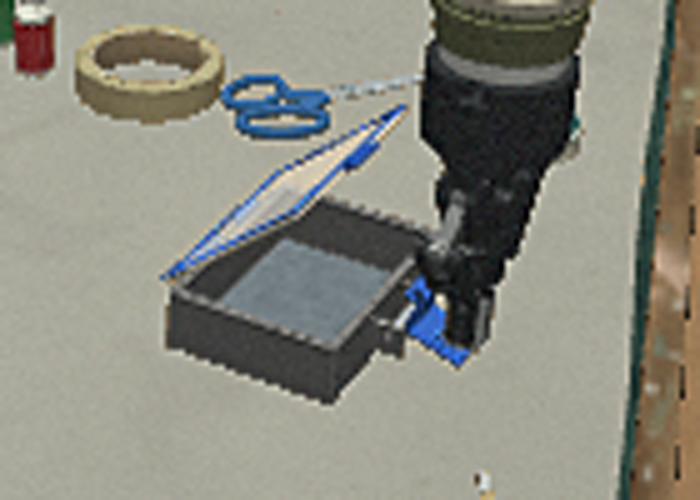

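```bash
python3 to.py .407 -.13 .13 164.4 .509 .144 .14 185 .509 .144 .08 185
```

```text
t 2.85 tcp [ 0.4075 -0.1303  0.0203] yaw 164.45 g -0.003 F [-2.1 -0.9  3.6] T [ 0.12  0.42 -0.03] J6 [-0.5   0.22 -0.65  0.7  -0.   -0.23]
(0.407, -0.13, 0.13) shift [ 4.000e-01  1.000e-01 -1.097e+02] turn [-0.001  0.001  0.001]
(0.509, 0.144, 0.14) shift [ -24.5  291.4 -119.9] turn [-0.001  0.001 -0.359]
(0.509, 0.144, 0.08) shift [-24.4 291.5 -59.9] turn [-0.001  0.001 -0.359]
```

```bash
python3 -m pendant '[[[0,0,-50],[0,0,0],0],[[0,0,-100],[0,0,0],0],[[0,20,-130],[0,0,0],0],[[-3,70,-135],[0,0,-0.05],0.5],[[-8,125,-135],[0,0,-0.15],1],[[-13,180,-135],[0,0,-0.25],1],[[-18,235,-130],[0,0,-0.36],1],[[-24,280,-125],[0,0,-0.36],1],[[-24,291,-115],[0,0,-0.36],1],[[-24,291,-110],[0,0,-0.36],1]]'; python3 to.py .509 .144 .10 185 .509 .144 .03 185;  python3 - <<'E'
from h import *
a=Cam("side");a.crop(290,220,140,120,5,"pics/k2.png")
b=Cam("top");b.crop(220,220,160,110,5,"pics/k2t.png")
E
```

```text
clock: 4.1
tcp_pos: [0.5081, 0.1441, 0.1294]
eef_rot: [-0.045, 0.999, -0.001, 0.0]
contact_force: [-0.8, 0.1, -0.2]
gripper_width: 0.999
t 4.1 tcp [0.5081 0.1441 0.1294] yaw -174.84 g 0.999 F [-0.8  0.1 -0.2] T [-0.02 -0.02  0.03] J6 [ 0.12  0.28 -0.26  1.03 -0.    0.03]
(0.509, 0.144, 0.1) shift [-0.9 -0.1 29.4] turn [-0.001  0.     0.003]
(0.509, 0.144, 0.03) shift [-0.9 -0.  99.4] turn [-0.001  0.     0.003]
pics/k2.png origin 220 160 scale 5
pics/k2t.png origin 140 165 scale 5
```

View pics/k2.png

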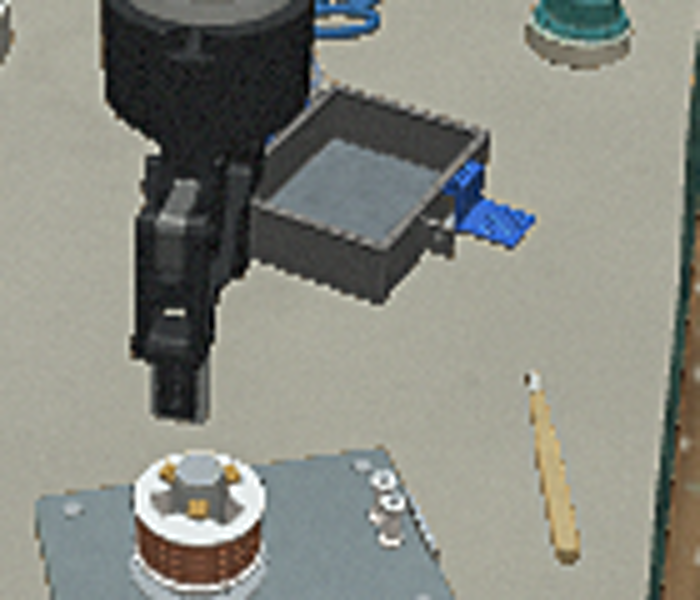

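View pics/k2t.png

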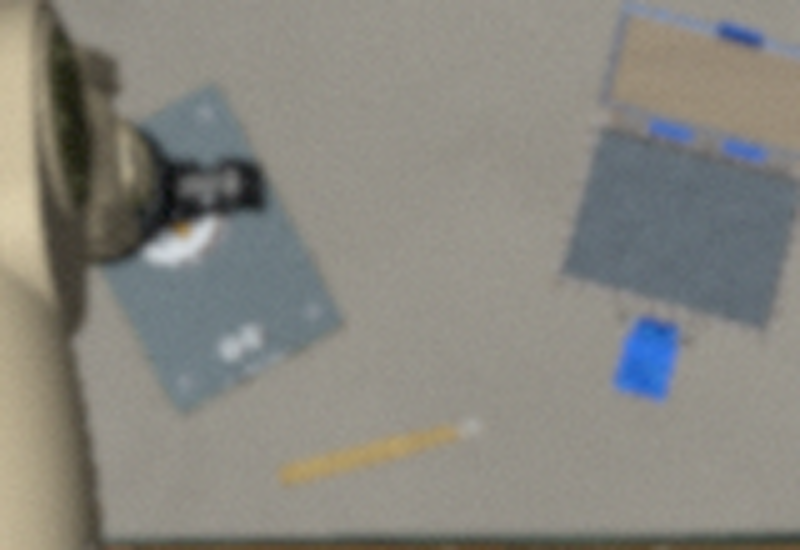

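Lid is open, nothing disturbed; the gripper is over the reel. Descending.

```bash
python3 -m pendant '[[[-1,0,25],[0,0,0],1],[[-1,0,50],[0,0,0],1],[[-1,0,75],[0,0,0],1],[[-1,0,95],[0,0,0],1],[[-1,0,99],[0,0,0],1],[[-1,0,99],[0,0,0],1],[[-1,0,99],[0,0,0],0.75],[[-1,0,99],[0,0,0],0.7],[[-1,0,99],[0,0,0],0.68],[[-1,0,99],[0,0,0],0.66]]' 20; python3 to.py .509 .144 .03 185
```

```text
clock: 5.45
tcp_pos: [0.5085, 0.1428, 0.0305]
eef_rot: [-0.044, 0.999, -0.001, -0.0]
contact_force: [0.1, 0.8, -0.3]
gripper_width: 0.663
t 5.45 tcp [0.5085 0.1428 0.0305] yaw -174.95 g 0.663 F [ 0.1  0.8 -0.3] T [-0.04  0.02  0.08] J6 [ 0.12  0.37 -0.39  0.8  -0.    0.03]
(0.509, 0.144, 0.03) shift [-0.6  1.1  0.5] turn [-0.001 -0.     0.001]
```

```bash
python3 -m pendant '[[[0,0,0],[0,0,0],0.6],[[0,0,0],[0,0,0],0.6],[[0,0,0],[0,0,0],0.6],[[0,0,0],[0,0,0],0.6],[[0,0,-0.5],[0,0,0],0.6],[[0,0,-1],[0,0,0],0.6],[[0,0,-1.3],[0,0,0],0.6],[[0,0,-1.3],[0,0,0],0.6],[[0,0,-1.3],[0,0,0],0.6],[[0,0,-1.3],[0,0,0],0.6]]' 25; python3 to.py .509 .144 .03 185
```

```text
clock: 6.7
tcp_pos: [0.5085, 0.1428, 0.0318]
eef_rot: [-0.044, 0.999, -0.001, -0.0]
contact_force: [0.1, 0.3, -1.3]
gripper_width: 0.648
t 6.7 tcp [0.5085 0.1428 0.0318] yaw -174.95 g 0.648 F [ 0.1  0.3 -1.3] T [ 0.02 -0.    0.01] J6 [ 0.12  0.37 -0.39  0.81 -0.    0.03]
(0.509, 0.144, 0.03) shift [-0.6  1.1  1.8] turn [-0.001 -0.     0.001]
```

```bash
python3 -m pendant '[[[0,0,0],[0,0,0.1],0.6],[[0,0,0],[0,0,0.2],0.6],[[0,0,0],[0,0,0.3],0.6],[[0,0,0],[0,0,0.4],0.6],[[0,0,0],[0,0,0.5],0.6],[[0,0,0],[0,0,0.6],0.6],[[0,0,0],[0,0,0.7],0.6],[[0,0,0],[0,0,0.8],0.6],[[0,0,0],[0,0,0.84],0.6],[[0,0,0],[0,0,0.84],0.6]]'; python3 to.py .509 .144 .03 137; python3 - <<'E'
from h import *
a=Cam("side");a.crop(270,260,100,75,8,"pics/k3.png")
E
```

```text
clock: 7.95
tcp_pos: [0.5084, 0.1428, 0.0318]
eef_rot: [0.367, 0.93, -0.001, 0.0]
contact_force: [-0.6, 0.1, -2.1]
gripper_width: 0.645
t 7.95 tcp [0.5084 0.1428 0.0318] yaw 136.95 g 0.645 F [-0.6  0.1 -2.1] T [-0.02  0.01 -0.02] J6 [ 0.12  0.37 -0.39  0.81 -0.    0.87]
(0.509, 0.144, 0.03) shift [0.4 1.2 1.8] turn [-0.001  0.001 -0.001]
pics/k3.png origin 220 223 scale 8
```

View pics/k3.png

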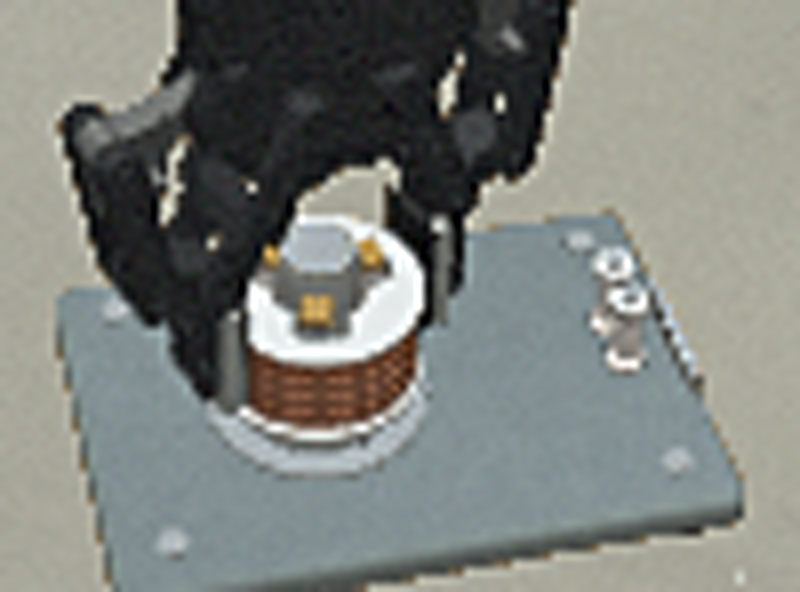

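The front slot (~(325,320) in the crop) now lies under the front ear (316,310). Lifting gently.

```bash
python3 -m pendant '[[[0,0,-0.5],[0,0,0],0.6],[[0,0,-1],[0,0,0],0.6],[[0,0,-1.5],[0,0,0],0.6],[[0,0,-2],[0,0,0],0.6],[[0,0,-2.5],[0,0,0],0.6],[[0,0,-3],[0,0,0],0.6],[[0,0,-3.5],[0,0,0],0.6],[[0,0,-4],[0,0,0],0.6],[[0,0,-4.5],[0,0,0],0.6],[[0,0,-5],[0,0,0],0.6]]'; python3 to.py .509 .144 .03 137
```

```text
clock: 9.25
tcp_pos: [0.5085, 0.1428, 0.0368]
eef_rot: [0.367, 0.93, -0.001, 0.0]
contact_force: [-0.1, -0.4, -2.1]
gripper_width: 0.645
t 9.25 tcp [0.5085 0.1428 0.0368] yaw 136.97 g 0.645 F [-0.1 -0.4 -2.1] T [-0.01  0.02 -0.02] J6 [ 0.12  0.37 -0.39  0.82 -0.    0.87]
(0.509, 0.144, 0.03) shift [0.4 1.2 6.8] turn [-0.001  0.001 -0.001]
```

```bash
python3 -m pendant '[[[0,0,-3],[0,0,0],0.6],[[0,0,-6],[0,0,0],0.6],[[0,0,-9],[0,0,0],0.6],[[0,0,-13],[0,0,0],0.6],[[0,0,-18],[0,0,0],0.6],[[0,0,-23],[0,0,0],0.6],[[0,0,-28],[0,0,0],0.6],[[0,0,-33],[0,0,0],0.6],[[0,0,-38],[0,0,0],0.6],[[0,0,-43],[0,0,0],0.6]]'; python3 -m pendant '[[[0,0,-6],[0,0,0],0.6],[[0,0,-14],[0,0,0],0.6],[[0,0,-24],[0,0,0],0.6],[[0,0,-36],[0,0,0],0.6],[[0,0,-50],[0,0,0],0.6],[[0,0,-62],[0,0,0],0.6],[[0,0,-72],[0,0,0],0.6],[[0,0,-76],[0,0,0],0.6],[[0,0,-76],[0,0,0],0.6],[[0,0,-76],[0,0,0],0.6]]' 40;python3 to.py .501 -.157 .15 164.4; python3 - <<'E'
from h import *
a=Cam("side");a.crop(270,235,130,110,6,"pics/k4.png")
E
```

```text
clock: 10.5
tcp_pos: [0.5085, 0.1429, 0.0801]
eef_rot: [0.367, 0.93, -0.001, 0.0]
contact_force: [0.3, -0.2, -0.8]
gripper_width: 0.649
clock: 11.75
tcp_pos: [0.5081, 0.143, 0.1557]
eef_rot: [0.367, 0.93, -0.001, -0.0]
contact_force: [-0.4, 0.0, -1.7]
gripper_width: 0.642
t 11.75 tcp [0.5081 0.143  0.1557] yaw 136.96 g 0.642 F [-0.4  0.  -1.7] T [-0.04  0.01  0.03] J6 [ 0.12  0.26 -0.22  1.1  -0.    0.87]
(0.501, -0.157, 0.15) shift [-199.5 -224.1    6.1] turn [-0.002 -0.    -0.479]
pics/k4.png origin 205 180 scale 6
```

View pics/k4.png

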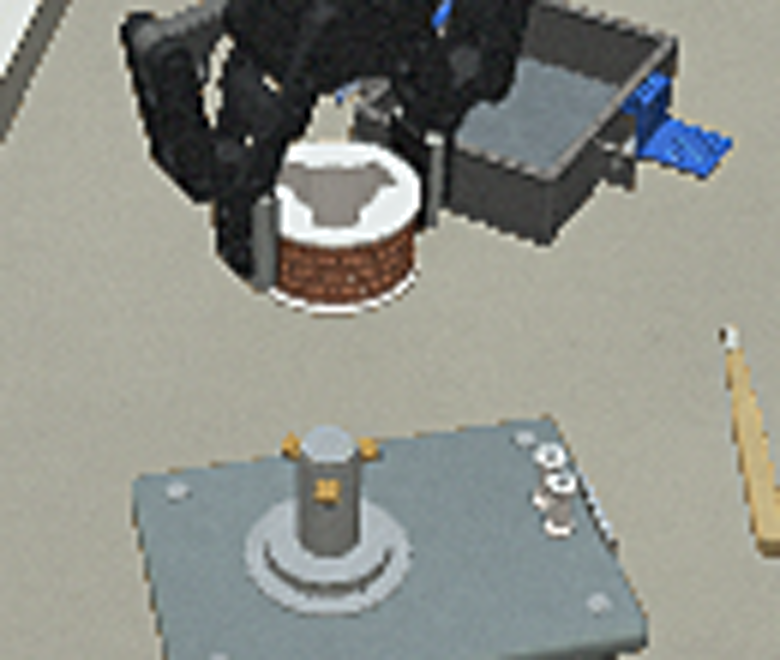

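The reel is free, level in the jaws; the stand is unmoved. Carrying to the keeper.

```bash
python3 -m pendant '[[[-18,-20,0],[0,0,-0.06],0.6],[[-45,-50,0],[0,0,-0.12],0.6],[[-75,-84,0],[0,0,-0.18],0.6],[[-105,-118,0],[0,0,-0.25],0.6],[[-135,-152,0],[0,0,-0.32],0.6],[[-165,-186,0],[0,0,-0.4],0.6],[[-188,-212,0],[0,0,-0.479],0.6],[[-199.5,-224,6],[0,0,-0.479],0.6],[[-199.5,-224,20],[0,0,-0.479],0.6],[[-199.5,-224,35],[0,0,-0.479],0.6]]'; python3 to.py .5005 -.157 .03 164.4 .5005 -.157 .0065 164.4; python3 - <<'E'
from h import *
a=Cam("side");a.crop(290,185,130,110,6,"pics/k5.png")
b=Cam("top");b.crop(270,210,100,90,6,"pics/k5t.png")
E
```

```text
clock: 13.05
tcp_pos: [0.5005, -0.1557, 0.1196]
eef_rot: [0.135, 0.991, -0.0, -0.001]
contact_force: [0.1, -0.3, -1.6]
gripper_width: 0.64
t 13.05 tcp [ 0.5005 -0.1557  0.1196] yaw 164.43 g 0.64 F [ 0.1 -0.3 -1.6] T [-0.04 -0.05 -0.  ] J6 [-0.45  0.28 -0.28  1.01 -0.   -0.18]
(0.5005, -0.157, 0.03) shift [-0.5 -1.1 89.6] turn [-0.001 -0.002  0.001]
(0.5005, -0.157, 0.0065) shift [ -0.6  -1.1 113.1] turn [-0.001 -0.002  0.001]
pics/k5.png origin 225 130 scale 6
pics/k5t.png origin 220 165 scale 6
```

View pics/k5.png

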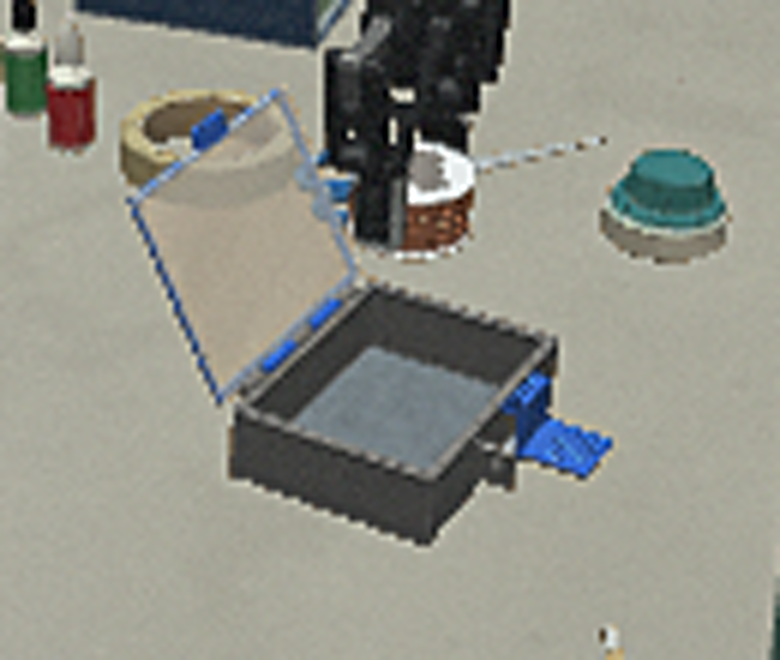

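View pics/k5t.png

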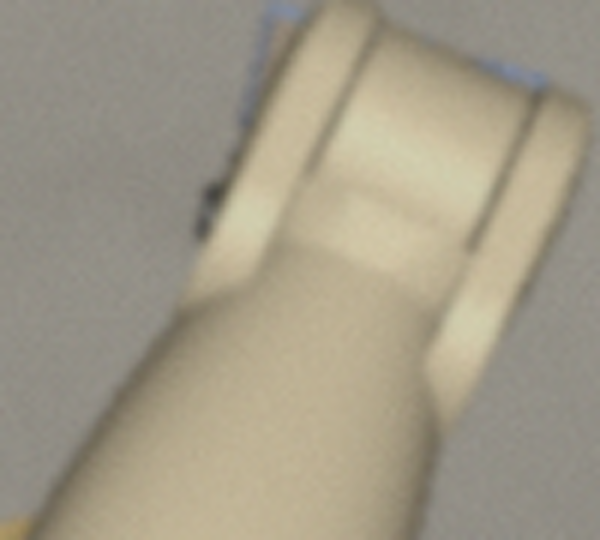

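```bash
python3 -m pendant '[[[-0.5,-1,15],[0,0,0],0.6],[[-0.5,-1,35],[0,0,0],0.6],[[-0.5,-1,55],[0,0,0],0.6],[[-0.5,-1,75],[0,0,0],0.6],[[-0.5,-1,90],[0,0,0],0.6],[[-0.5,-1,98],[0,0,0],0.6],[[-0.5,-1,103],[0,0,0],0.6],[[-0.5,-1,106],[0,0,0],0.6],[[-0.5,-1,109],[0,0,0],0.6],[[-0.5,-1,110],[0,0,0],0.6]]'; python3 to.py .5005 -.157 .0055 164.4
```

```text
clock: 14.4
tcp_pos: [0.4989, -0.156, 0.0085]
eef_rot: [0.135, 0.991, -0.0, -0.003]
contact_force: [-0.4, 0.3, -1.1]
gripper_width: 0.642
t 14.4 tcp [ 0.4989 -0.156   0.0085] yaw 164.48 g 0.642 F [-0.4  0.3 -1.1] T [ 0.04 -0.   -0.03] J6 [-0.46  0.4  -0.43  0.75 -0.   -0.18]
(0.5005, -0.157, 0.0055) shift [-1.8 -0.6  3. ] turn [-0.001 -0.005  0.001]
```

```bash
python3 -m pendant '[[[0,0,0.5],[0,-0.005,0],0.6],[[0,0,1],[0,-0.005,0],0.6],[[0,0,1.5],[0,-0.005,0],0.6],[[0,0,2],[0,-0.005,0],0.6],[[0,0,2.4],[0,-0.005,0],0.6],[[0,0,2.8],[0,-0.005,0],0.6],[[0,0,3],[0,-0.005,0],0.6],[[0,0,3],[0,-0.005,0],0.6],[[0,0,3],[0,-0.005,0],0.6],[[0,0,3],[0,-0.005,0],0.6]]'; python3 to.py .5005 -.157 .0055 164.4;  python3 - <<'E'
from h import *
a=Cam("side");a.crop(290,195,100,80,8,"pics/k6.png")
E
```

```text
clock: 15.65
tcp_pos: [0.4989, -0.156, 0.0059]
eef_rot: [0.135, 0.991, -0.0, -0.0]
contact_force: [-1.8, 0.9, 4.9]
gripper_width: 0.638
t 15.65 tcp [ 0.4989 -0.156   0.0059] yaw 164.48 g 0.638 F [-1.8  0.9  4.9] T [ 0.14  0.42 -0.04] J6 [-0.46  0.4  -0.44  0.74 -0.   -0.19]
(0.5005, -0.157, 0.0055) shift [-1.8 -0.6  0.4] turn [-0.001 -0.     0.001]
pics/k6.png origin 240 155 scale 8
```

View pics/k6.png

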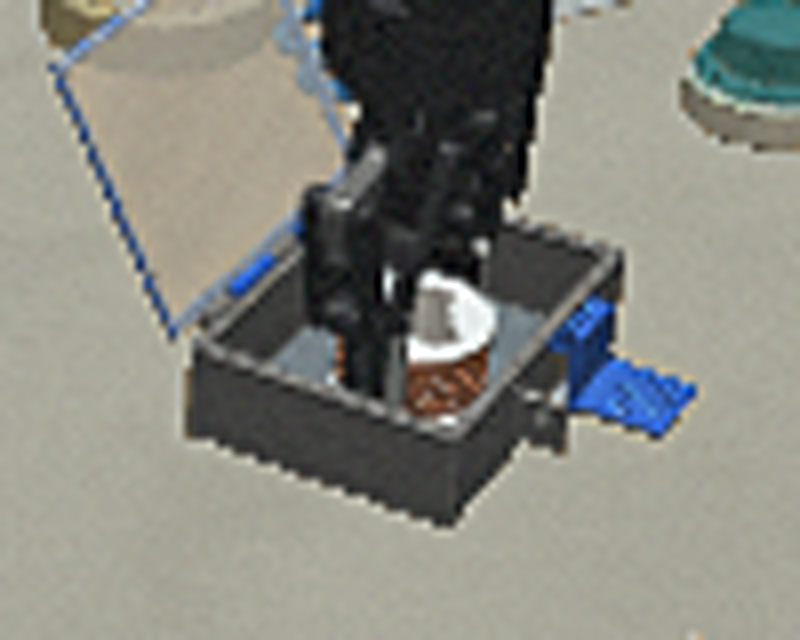

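Reel touches the floor (about 5 N). Release and rise.

```bash
python3 -m pendant '[[[0,0,0],[0,0,0],0.68],[[0,0,0],[0,0,0],0.74],[[0,0,0],[0,0,0],0.8],[[0,0,0],[0,0,0],0.8],[[0,0,-8],[0,0,0],0.8],[[0,0,-25],[0,0,0],0.8],[[0,0,-50],[0,0,0],0.8],[[0,0,-80],[0,0,0],0.8],[[0,0,-115],[0,0,0],0.8],[[0,0,-150],[0,0,0],0.8]]'; python3 to.py; python3 - <<'E'
from h import *
a=Cam("side");a.crop(290,190,100,80,8,"pics/k7.png")
E
```

```text
clock: 16.95
tcp_pos: [0.499, -0.1558, 0.1577]
eef_rot: [0.135, 0.991, -0.001, 0.0]
contact_force: [0.9, -0.3, 0.4]
gripper_width: 0.804
t 16.95 tcp [ 0.499  -0.1558  0.1577] yaw 164.49 g 0.804 F [ 0.9 -0.3  0.4] T [-0.05 -0.04 -0.  ] J6 [-0.46  0.25 -0.23  1.1  -0.   -0.18]
pics/k7.png origin 240 150 scale 8
```

View pics/k7.png

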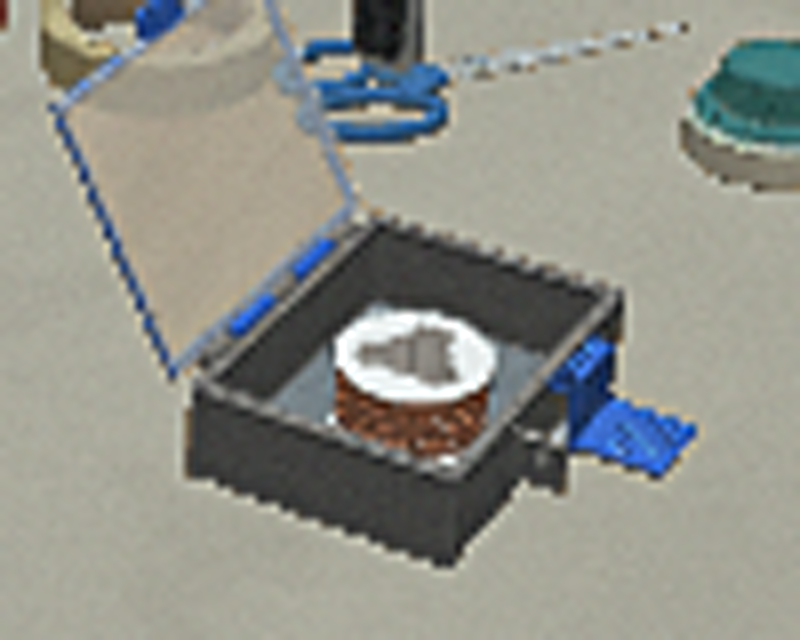

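```bash
python3 to.py .640 -.196 .185 164.4 .640 -.196 .112 164.4
```

```text
t 17.0 tcp [ 0.5013 -0.1569  0.1625] yaw 164.49 g 0.799 F [ 1.1 -0.3  2.6] T [ 0.01 -0.07 -0.02] J6 [-0.46  0.24 -0.22  1.1  -0.   -0.18]
(0.64, -0.196, 0.185) shift [-144.3   -0.7  -21.5] turn [-0.002  0.007  0.002]
(0.64, -0.196, 0.112) shift [-143.8   -0.5   51.5] turn [-0.002  0.007  0.002]
```

```bash
python3 -m pendant '[[[0,0,-25],[0,0,0],0],[[0,0,-30],[0,0,0],0],[[-30,0,-30],[0,0,0],0],[[-65,0,-30],[0,0,0],0],[[-100,0,-30],[0,0,0],0],[[-135,-0.5,-30],[0,0.004,0],0],[[-146,-0.5,-22],[0,0.007,0],0],[[-146,-0.5,5],[0,0.007,0],0],[[-146,-0.5,35],[0,0.007,0],0],[[-146,-0.5,50],[0,0.007,0],0]]' 40; python3 to.py .5660 -.1753 .114 164.4; python3 - <<'E'
from h import *
a=Cam("side");a.crop(280,180,130,110,6,"pics/k8.png")
E
```

```text
clock: 18.25
tcp_pos: [0.64, -0.1957, 0.1107]
eef_rot: [0.135, 0.991, -0.001, -0.002]
contact_force: [-0.3, -0.5, 0.5]
gripper_width: -0.001
t 18.25 tcp [ 0.64   -0.1957  0.1107] yaw 164.49 g -0.001 F [-0.3 -0.5  0.5] T [ 0.03 -0.03 -0.02] J6 [-0.42  0.55  0.11  1.14 -0.   -0.14]
(0.566, -0.1753, 0.114) shift [76.8 -0.1 -3. ] turn [-0.002 -0.004  0.002]
pics/k8.png origin 215 125 scale 6
```

View pics/k8.png

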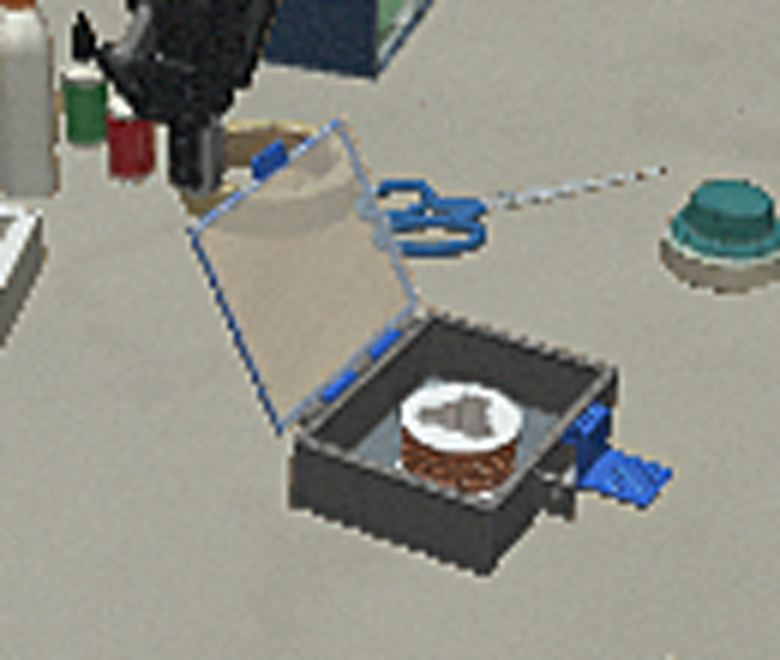

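```bash
python3 -m pendant '[[[15,0,0],[0,0,0],0],[[28,0,0],[0,0,0],0],[[40,0,0],[0,0,0],0],[[50,0,0],[0,0,0],0],[[60,0,-1],[0,0,0],0],[[69,0,-2],[0,0,0],0],[[77,0,-3],[0,0,0],0],[[86,0,-4],[0,0,0],0],[[95,0,-5],[0,0,0],0],[[105,0,-6],[0,0,0],0]]' 40; python3 to.py; python3 - <<'E'
from h import *
a=Cam("side");a.crop(280,180,130,110,6,"pics/k9.png")
E
```

```text
clock: 19.55
tcp_pos: [0.5376, -0.1672, 0.1157]
eef_rot: [0.135, 0.991, -0.0, -0.003]
contact_force: [0.7, -0.7, -0.2]
gripper_width: 0.001
t 19.55 tcp [ 0.5376 -0.1672  0.1157] yaw 164.49 g 0.001 F [ 0.7 -0.7 -0.2] T [-0.03 -0.25  0.02] J6 [-0.44  0.36 -0.18  1.04 -0.   -0.17]
pics/k9.png origin 215 125 scale 6
```

View pics/k9.png

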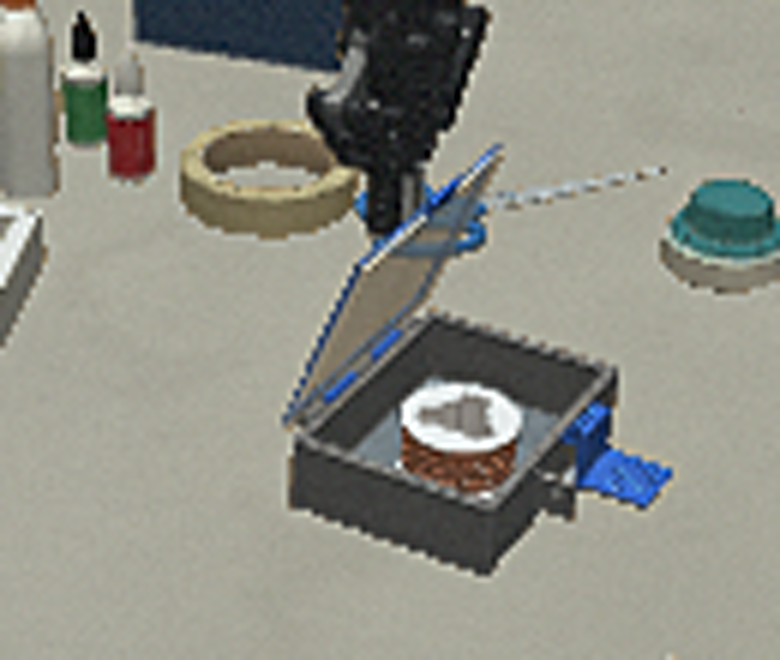

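```bash
python3 -m pendant '[[[9,0,1],[0,0,0],0],[[18,0,4],[0,0,0],0],[[26,0,8],[0,0,0],0],[[34.5,0,13],[0,0,0],0],[[43,0,20],[0,0,0],0],[[50.5,0,27],[0,0,0],0],[[57,0,36],[0,0,0],0],[[63,0,48],[0,0,0],0],[[66,0,55],[0,0,0],0],[[68,0,61],[0,0,0],0]]' 40; python3 to.py .4706 -.1487 .042 164.4; python3 - <<'E'
from h import *
a=Cam("side");a.crop(290,190,110,90,7,"pics/k10.png")
E
```

```text
clock: 20.85
tcp_pos: [0.47, -0.1483, 0.0547]
eef_rot: [0.135, 0.991, 0.0, -0.004]
contact_force: [1.1, -1.4, 1.2]
gripper_width: -0.002
t 20.85 tcp [ 0.47   -0.1483  0.0547] yaw 164.49 g -0.002 F [ 1.1 -1.4  1.2] T [-0.03 -0.18 -0.01] J6 [-0.47  0.29 -0.44  0.84 -0.   -0.2 ]
(0.4706, -0.1487, 0.042) shift [-0.8 -0.2 12.7] turn [-0.001 -0.009  0.002]
pics/k10.png origin 235 145 scale 7
```

View pics/k10.png

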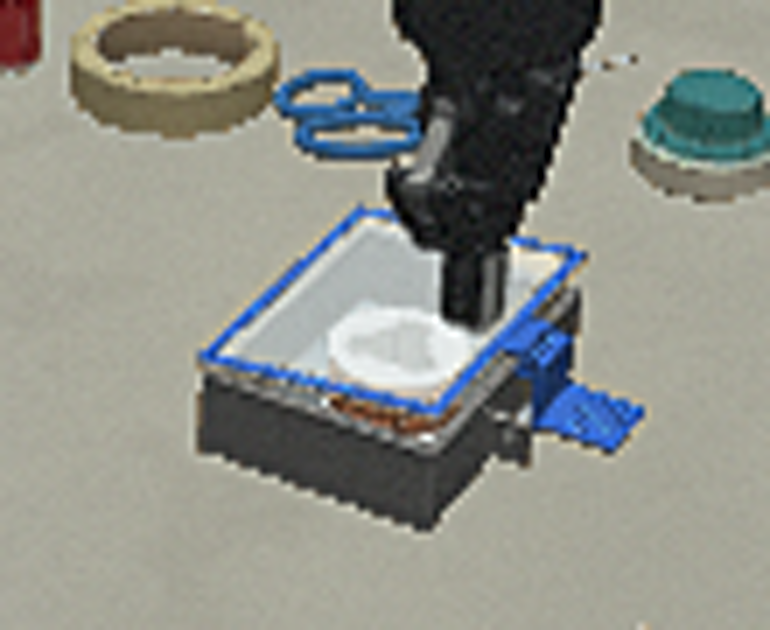

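```bash
python3 -m pendant '[[[0,0,3],[0,-0.008,0],0],[[0,0,5],[0,-0.008,0],0],[[0,0,7],[0,-0.008,0],0],[[0,0,8.5],[0,-0.008,0],0],[[0,0,10],[0,-0.008,0],0],[[0,0,11],[0,-0.008,0],0],[[0,0,12],[0,-0.008,0],0],[[0,0,12.5],[0,-0.008,0],0],[[0,0,12.5],[0,-0.008,0],0],[[0,0,12.5],[0,-0.008,0],0]]' 40; python3 to.py;  python3 - <<'E'
from h import *
a=Cam("side");a.crop(290,190,110,90,7,"pics/k11.png")
E
```

```text
clock: 22.15
tcp_pos: [0.4695, -0.1482, 0.0427]
eef_rot: [0.135, 0.991, -0.001, -0.001]
contact_force: [-4.1, 0.7, 11.7]
gripper_width: 0.001
t 22.15 tcp [ 0.4695 -0.1482  0.0427] yaw 164.49 g 0.001 F [-4.1  0.7 11.7] T [ 0.29  0.68 -0.02] J6 [-0.47  0.3  -0.47  0.8  -0.   -0.2 ]
pics/k11.png origin 235 145 scale 7
```

View pics/k11.png

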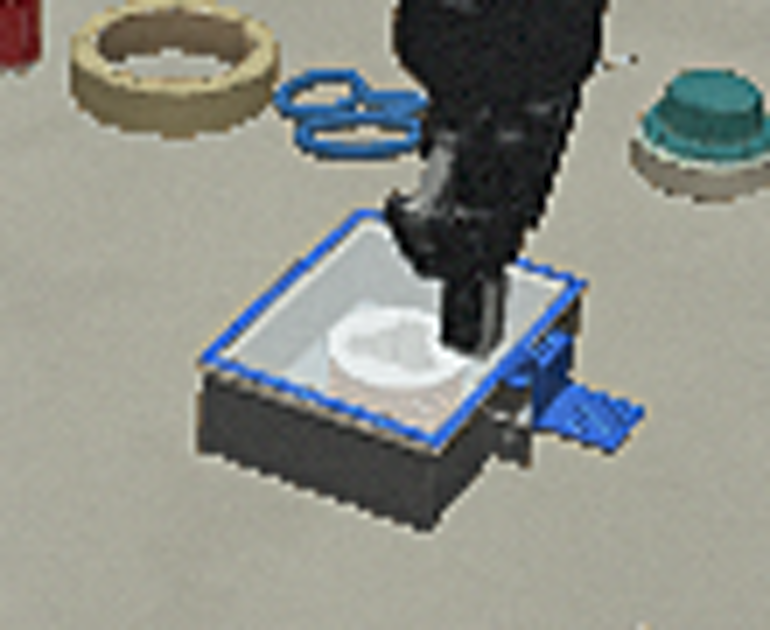

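```bash
python3 -m pendant '[[[0,0,1.5],[0,0,0],0],[[0,0,2],[0,0,0],0],[[0,0,2],[0,0,0],0],[[0,0,0],[0,0,0],0],[[0,0,-4],[0,0,0],0],[[0,0,-15],[0,0,0],0],[[0,0,-40],[0,0,0],0],[[0,0,-80],[0,0,0],0],[[0,0,-120],[0,0,0],0],[[0,0,-130],[0,0,0],0]]'; python3 -m pendant '[[[0,30,-10],[0,0,0],0],[[0,70,-20],[0,0,0],0],[[0,110,-20],[0,0,0],0],[[0,150,-20],[0,0,0],0],[[0,170,-20],[0,0,0],0],[[0,170,-20],[0,0,0],0],[[0,170,-20],[0,0,0],0],[[0,170,-20],[0,0,0],0],[[0,170,-20],[0,0,0],0],[[0,170,-20],[0,0,0],0]]'; python3 to.py;  python3 - <<'E'
from h import *
a=Cam("side");a.crop(290,190,100,75,8,"pics/k12.png")
cv2.imwrite("pics/s12.png",a.im)
b=Cam("top");b.crop(260,200,160,120,5,"pics/k12t.png")
E
```

```text
clock: 23.45
tcp_pos: [0.4712, -0.1488, 0.1757]
eef_rot: [0.135, 0.991, -0.001, 0.002]
contact_force: [1.2, -1.1, -1.3]
gripper_width: -0.0
clock: 24.7
tcp_pos: [0.5165, 0.0146, 0.1954]
eef_rot: [0.135, 0.991, -0.001, 0.002]
contact_force: [-0.3, -1.2, -0.4]
gripper_width: 0.004
t 24.7 tcp [0.5165 0.0146 0.1954] yaw 164.44 g 0.004 F [-0.3 -1.2 -0.4] T [-0.03 -0.03 -0.03] J6 [-0.13  0.21 -0.18  1.18 -0.    0.15]
pics/k12.png origin 240 153 scale 8
pics/k12t.png origin 180 140 scale 5
```

View pics/k12.png

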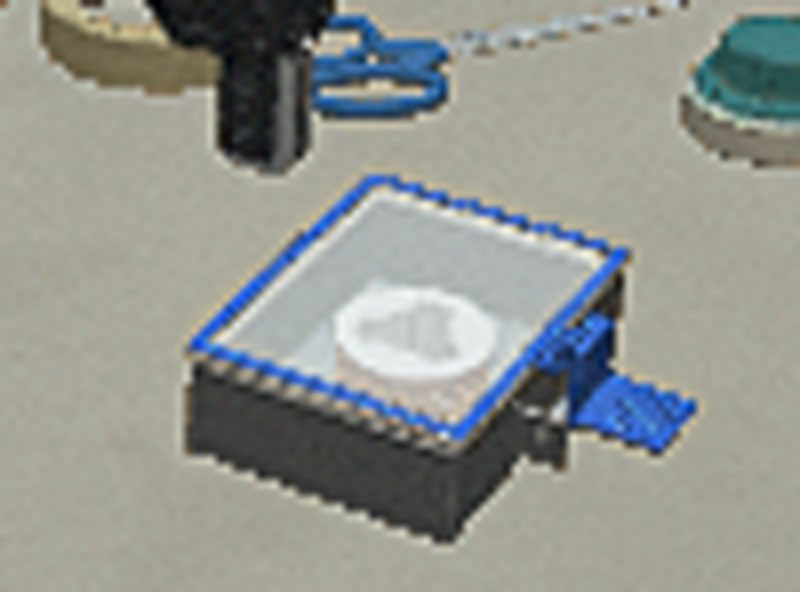

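View pics/s12.png

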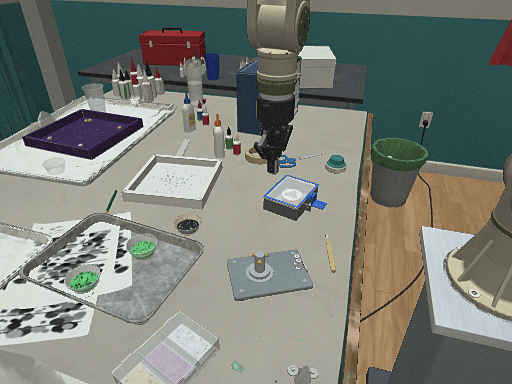

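View pics/k12t.png

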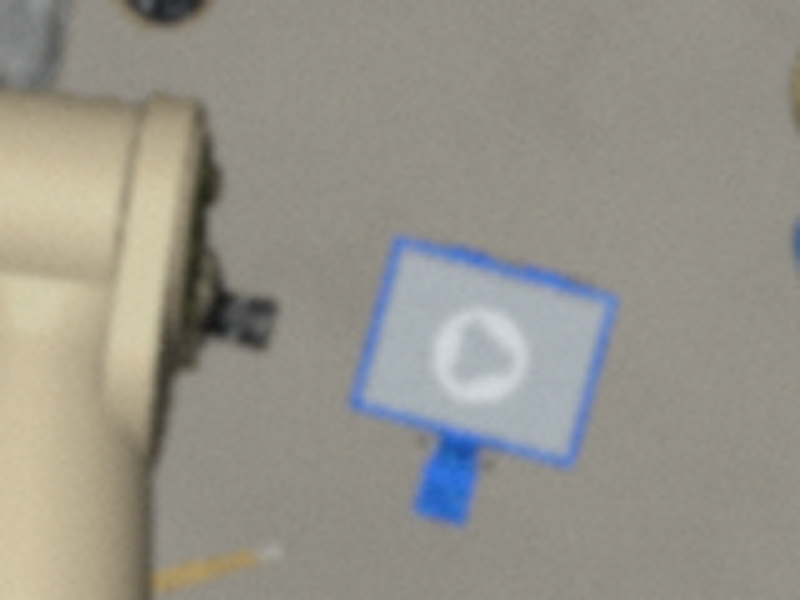

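```bash
python3 - <<'E'
import cv2,numpy as np
a=cv2.imread("pics/side0.png").astype(int);b=cv2.imread("pics/s12.png").astype(int)
d=(abs(a-b).max(2)>45).astype(np.uint8)
n,l,s,c=cv2.connectedComponentsWithStats(d)
print([s[i][:5].tolist() for i in range(1,n) if s[i][4]>8])
from bench import order
print(order.job_done())
E
```

```text
[[256, 0, 54, 65, 1684], [247, 9, 10, 32, 252], [279, 60, 8, 4, 13], [253, 63, 44, 112, 1748], [262, 64, 8, 6, 17], [256, 101, 1, 16, 16], [261, 133, 5, 4, 11], [474, 144, 38, 63, 1210], [246, 251, 27, 27, 407], [463, 296, 49, 88, 1803], [509, 357, 3, 7, 12]]
the job is handed in; nothing more can be done
None
```

The foil reel is in the keeper with the lid latched over it. I handed the job in at about 25 s on the robot's clock, well under the 72 s limit.

- **Latch:** I pressed the thumb pad with the closed fingers and the lid sprang fully open.
- **Reel off the spindle:** I gripped the reel, raised it about 1.3 mm and turned it about 48° clockwise seen from above. The camera showed the slots under the ears, and the reel then slid off upward. The only vertical force I read was about 2 N, roughly its own weight.
- **Placing:** I set the reel flat on the keeper floor, feeling contact at about 5 N, before opening the jaws.
- **Lid:** I swung the lid over from behind and pressed its front edge; the highest force I read was about 12 N.

Last checks:
- **Lid:** With the arm clear, its front corner is within half a pixel of where it was when latched at the start, and the reel shows through it lying flat. I read the latch from the pictures, since no joint reading was available.
- **Surroundings:** Comparing the first and last side pictures, the only changes were the arm and the spot the reel left. The stand, cup and timer had not moved.
- **Failures:** No check failed or disagreed. I saw wrist force only at the end of each move, so a brief peak in between would not have shown.

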